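Wedge up the display stand for its felt pads

ROBOT

A 7-joint arm with a two-finger parallel gripper is mounted at the origin on the work surface; the furniture and walls round the work are solid. World frame = base frame: x ahead of the robot, y to its left, z up, the work surface at z = 0. Lengths are in m, angles in rad, forces in N, time in s.
With the tool pointing down it reaches from about 0.375 to 0.925 m from the base axis. Payload 3.1 kg.
Tool frame: the origin (TCP) lies on the centre line of the jaws, within the pads' length; the fingertips stand r.tcp_to_tips ahead of it and the grasp point (between the pads) lies 11 mm behind it (r.tcp_to_tips is the distance from the TCP to the fingertips, in m); y points along the fingers, x is the direction in which the jaws open and shut, and the axes are right-handed (so a half turn about y gives the same grasp; the last joint's range is limited). The gripper opens to 85 mm and grips with 20 to 120 N. Pads are 22 mm wide; open, the fingers measure 114 mm over their backs; the gripper's body (76 mm by 85 mm) begins 54 mm behind the grasp point. The pads swing forward as they close: fully open they stand 13 mm farther back than shut.
Start: joints at [1.034, 0.383, 0.044, 1.598, -0.018, 1.161, -0.05], TCP at [0.276, -0.588, 0.239] pointing down, gripper open.
Joint ranges: [-2.61, 2.61], [-0.41, 2.15], [-1.48, 1.57], [0, 2.5], [-1.57, 4.71], [0.05, 1.97], [-2.85, 2.85]. Speed limits (rad/s): [2.79, 2.79, 3.14, 3.14, 3.14, 3.14, 3.14].

INTERFACE

Orientations are given as a rotation vector (axis times angle).
In Python, from station import r, snapshot, regions_of, spot_point gives the robot as it stands.
- The arm moves only by the shell command python3 -m crank 'ROWS'. ROWS is JSON, a list of rows, each an object with "slide": the shift along the tool's x, y, z in m, a list of three; "rot": the turn, a rotation vector about the tool's x, y, z in rad, a list of three; "gripper": the finger opening in m, from 0 to 0.0854. A call has 1 to 10 rows; each row is the pose to reach, as a shift and turn from the pose commanded when the call began, along the tool's axes at that moment; what a row does not reach only later rows make up. A row lasts 1/8 s, in which the tool goes at most 62.5 mm and 10.7 degrees, less where a joint would pass 70% of its speed; a pose out of reach is approached as far as the arm can. A call with a gripper value outside its range is refused whole. The fingers move at their own pace and stop on an object; the grip force is fixed at half the most. Time passes only in rows, so rows that repeat a pose let the fingers close. It gives the time, the measured TCP pose, the force and the opening at its end, in the units of the state.
- r.state(): the state, without advancing time (a new reading comes with each control period).
- snapshot(name): name is "scene" or "top" or "wrist"; returns a dict with "frame" (420x560x3 uint8, red, green, blue), "fx", "fy", "cx", "cy" (pixels), "k1" (the pictures are not rectified: a ray, as slopes to the right and down, at radius r is drawn at 1 + k1 r^2 times it, then the intrinsics apply), "pose" (4x4, takes a point from camera to world coordinates). Camera axes: x right, y down, z forward; pixel columns grow to the right and rows downward; lengths in m; the calibration is good to about 2 mm. A picture is of the moment at which its call begins. There is no depth.
- r.hand_in(): hands the job in, once; it reports no verdict.
Trained networks look in a picture, given as the dict that the camera call returned (one of the last four; its "shot" number tells which), for a name from the list of things; names that differ only in an ending like _2 or _b are one class to them, and where a whole thing is asked for, a point or a joint stands for the part that bears it (a point fixed in the world has none). Each returns a list of dicts, best first, with "p" (0 to 1); they miss things now and then, are a little off and sometimes report something else, mostly with a low value. They report only what shows in the picture. A call takes as long as a camera call.
- regions_of(picture, name): "pixels" (420x560 bool, what is visible of it) and "box" ([centre column, centre row, width, height] in pixels, round what is visible of it).
- spot_point(picture, name): "point" ([column, row] in pixels: a listed point, or the origin of a listed thing).
The state is a dict: "clock": time; "joints": joint angles; "joint_velocities": joint speeds; "tau": joint torques, N m; "eef_pos": TCP position; "tcp_rot": TCP orientation; "ft_force": force on the tool from outside, world axes, zero at the start; "ft_torque": the same for the moment, N m; "finger_gap": opening from 0.0 (shut) to 1.0 (fully open).
Only numpy, scipy, OpenCV 4.12 (cv2) and the standard library are available. Lean on these libraries where they do the work, as an engineer would, in place of code of your own. Each camera call takes 0.05 s, during which the arm holds its last target.

TASK

The display stand needs new felt pads under its two front feet: finish the slat packing under its front edge by laying the two loose slats on top, side by side across the layer below and directly over the bottom pair. Then set the wedge on both slats and push it, thin end first and square to the stand, under the front board until both front feet just clear the table (a 3 mm pad must slip in, but no more than 8 mm), and finish there still gripping the wedge. Do not shove the stand along, upset what stands on it or knock the duck away.

Things in the scene. Friction and masses are not known exactly. Their poses are not given: they have to be found in the camera images.
- stand: two-tier wooden display stand, 222 deep x 300 wide x 150 mm high, 2.3 kg, loose. Origin: centre of its footprint on the table; +x to its back, away from the robot. Lower front tier: boards x = -110 to 0, top 73, underside 57 mm up, open below between side rails at y = +-132; upper tier behind, top 150. Front feet 30 x 18 mm at x = -75, rear feet at x = +95 (it tips about these)
- front_edge (a point): middle of the lower front edge of the stand's front board, 57 mm above the table while the feet stand on it, x into the stand; the wedge goes in under here and some 8 to 11 N of lift here raise the front
- foot_left (a point): middle of the underside of the stand's left (+y) front foot; its height above the table is the gap to be made
- foot_right (a point): middle of the underside of the stand's right (-y) front foot
- crib: packing half under the stand's front edge: two slat layers screwed together, loose, 170 x 170 x 30 mm. Origin: centre of its underside, 40 to 50 mm before the edge; x points under the stand. Bottom slats along x at y = +-30, upper along y at x = +-60. Third layer: along x at y = +-30, slid in from the front (27 mm open below the board) up to the end board, 42 mm high, face at x = +88
- slat_a: loose light wooden slat, 170 x 22 x 15 mm, 45 g, lying flat; origin: centre of its underside, x along its length
- slat_b: a second loose slat, the same as the other
- wedge: wooden levelling wedge, 150 x 78 mm, 28 mm thick falling evenly to 4 mm, smooth waxed faces, 0.15 kg. Origin: centre of its underside; +x to the thin end (x = +75). Upright grip 26 x 26 mm at x = -60, its top 78 mm up. On three slat layers (45 mm) it meets the front board when the thin end is 50 mm past the edge; each 10 mm more lifts the edge 1.6 mm, the front feet 1.3 mm
- tray: clear tray of succulent cuttings on the upper tier, 94 x 190 x 59 mm; origin: underside
- pot_large: small empty clay pot, 65 mm across and 50 high, on the left of the front tier; origin: underside
- pot_small: small empty clay pot, 59 mm across and 45 high, on the right of the front tier; origin: underside
- duck: bystander: small yellow duck on the table, 56 x 46 x 42 mm; origin: underside

How it is judged:
On the way:
1. the two loose slats lie released on the packing as its third layer, over the bottom pair, before the stand is lifted (z of slat_a in the frame of crib between 0.026 and 0.034 m and x of slat_a in the frame of crib between -0.025 and 0.025 m and angle between the x axis of each of slat_a, slat_b and the x axis of crib, either way round below 0.15 rad and z of slat_b in the frame of crib between 0.026 and 0.034 m and x of slat_b in the frame of crib between -0.025 and 0.025 m and ((y of slat_a in the frame of crib between 0.017 and 0.045 m and y of slat_b in the frame of crib between -0.045 and -0.017 m) or (y of slat_a in the frame of crib between -0.045 and -0.017 m and y of slat_b in the frame of crib between 0.017 and 0.045 m)) and contact force between the fingers and slat_a below 0.1 N and contact force between the fingers and slat_b below 0.1 N and height (world z) of each of foot_left, foot_right below 0.0015 m), for 0.2 s.
At the end, for the whole second after the job is handed in: Slats lie along the packing over its bottom pair (13 mm sideways, 25 mm endways); the gripped wedge (over 3 N) lies flat on both, square within 0.2 rad, and alone carries the front board; both front feet 3 to 8 mm up; stand at rest, moved under 25 mm, tray and pots upright on it (z of slat_a in the frame of crib between 0.026 and 0.034 m and x of slat_a in the frame of crib between -0.025 and 0.025 m and angle between the x axis of each of slat_a, slat_b and the x axis of crib, either way round below 0.15 rad and z of slat_b in the frame of crib between 0.026 and 0.034 m and x of slat_b in the frame of crib between -0.025 and 0.025 m and ((y of slat_a in the frame of crib between 0.017 and 0.045 m and y of slat_b in the frame of crib between -0.045 and -0.017 m) or (y of slat_a in the frame of crib between -0.045 and -0.017 m and y of slat_b in the frame of crib between 0.017 and 0.045 m)) and contact force between the fingers and wedge above 3 N and contact force between wedge and stand above 2 N and contact force between wedge and slat_a above 0.1 N and contact force between wedge and slat_b above 0.1 N and angle between wedge's own z axis and vertical below 0.06 rad and angle between the x axis of wedge and the x axis of stand, either way round below 0.2 rad and x of wedge in the frame of front_edge above -0.072 m and contact force between the arm and stand below 0.3 N and contact force between stand and crib below 0.1 N and contact force between stand and slat_a below 0.1 N and contact force between stand and slat_b below 0.1 N and distance of stand from where it was at the start of the episode below 0.025 m and linear speed of each of stand, wedge below 0.01 m/s and height (world z) of foot_left between 0.003 and 0.008 m and height (world z) of foot_right between 0.003 and 0.008 m and angle between each of tray, pot_large, pot_small's own z axis and vertical below 0.15 rad and contact force between each of tray, pot_large, pot_small and stand above 0.1 N); the arm keeps its last pose, push and grip.
It fails at once if a front foot of the stand rises more than 10 mm (height (world z) of any of foot_left, foot_right above 0.01 m).
It fails at once if the stand is shoved more than 30 mm (distance of stand from where it was at the start of the episode above 0.03 m).
It fails at once if a pot or the tray on the stand is upset (angle between any of tray, pot_large, pot_small's own z axis and vertical above 0.35 rad).
It fails at once if the duck is knocked away by more than 30 mm (distance of duck from where it was at the start of the episode above 0.03 m).
It also fails if it takes over 72 s, if anything falls off the work surface, if the arm or the gripper's body presses on something with over 40 N, if the wrist force passes 120 N, or if a joint passes its speed limit or range.

## Working session

There is one attempt and no reset: what is moved stays moved. The work goes in short steps, Python scripts to look and compute and a shell command to move; the robot and the scene stay as the last step left them, time stands still between calls to the robot, and variables do not carry over. Pictures are saved under pics/ and viewed, and the job is handed in when it is done.

```bash
ls; mkdir -p pics
cat > h.py <<'E'
import numpy as np, cv2
from scipy.spatial.transform import Rotation as R
from station import r, snapshot, regions_of, spot_point
def save(p,n): cv2.imwrite('pics/'+n+'.png',cv2.cvtColor(p['frame'],cv2.COLOR_RGB2BGR))
def ray(p,uv):
    d=np.array([(uv[0]-p['cx'])/p['fx'],(uv[1]-p['cy'])/p['fy']]); u=d.copy()
    for _ in range(20): u=d/(1+p['k1']*(u@u))
    T=np.array(p['pose']); return T[:3,3],T[:3,:3]@np.array([u[0],u[1],1.])
def atz(p,uv,z):
    o,d=ray(p,uv); return o+d*(z-o[2])/d[2]
def proj(p,X):
    T=np.array(p['pose']); c=T[:3,:3].T@(np.array(X)-T[:3,3]); u=c[:2]/c[2]; u=u*(1+p['k1']*(u@u))
    return np.array([u[0]*p['fx']+p['cx'],u[1]*p['fy']+p['cy']])
E
python3 - <<'E'
from h import *
print(r.state(), r.tcp_to_tips)
for n in ['scene','top','wrist']:
    p=snapshot(n); save(p,n+'0'); print(n,np.round(p['pose'],3).tolist(),p['fx'],p['k1'])
    for t in ['slat_a','wedge','crib','stand','duck','front_edge','foot_left','foot_right']:
        try:
            print(t,[(np.round(q['point'],1).tolist(),round(q['p'],2)) for q in spot_point(p,t)][:4])
        except Exception as e: print(t,e)
E
```

```text
pics
{'clock': 0.0, 'joints': array([ 1.03418517,  0.38383107,  0.04383147,  1.59957042, -0.01789197,
        1.16121212, -0.04988531]), 'joint_velocities': array([-6.41942854e-04, -1.44897465e-04, -1.78008409e-04, -5.83423258e-04,
        8.81798414e-04, -2.65802107e-05, -5.45348949e-04]), 'tau': array([-7.03072565e-04, -4.33460069e+01,  1.02444202e+00, -2.49511617e+01,
        1.06285082e-02,  1.14722655e-02,  7.18125079e-06]), 'eef_pos': array([ 0.27576433, -0.58758438,  0.2378913 ]), 'tcp_rot': array([-1.38413293,  0.8818341 , -0.87806921]), 'ft_force': array([-0.37696405,  0.2365441 , -0.04804282]), 'ft_torque': array([-0.01260174,  0.01476689, -0.04163542]), 'finger_gap': 1.002685346875118} 0.008
scene [[-0.794, -0.255, 0.552, 0.093], [-0.608, 0.293, -0.738, 0.717], [0.027, -0.921, -0.388, 0.503], [0.0, 0.0, 0.0, 1.0]] 433.1594653341117 0.0034016026929117988
slat_a [([392.4, 242.0], 0.95), ([274.3, 356.6], 0.69)]
wedge [([347.1, 217.0], 0.76)]
crib [([302.5, 258.2], 0.8)]
stand [([251.1, 240.5], 0.61)]
duck [([176.0, 332.7], 0.83)]
front_edge [([286.0, 229.5], 0.86)]
foot_left [([244.8, 271.2], 0.68)]
foot_right [([299.2, 232.8], 0.93)]
top [[0.018, -0.98, 0.198, 0.379], [-1.0, -0.019, -0.003, 0.012], [0.007, -0.198, -0.98, 1.243], [0.0, 0.0, 0.0, 1.0]] 452.2393141605014 -0.013792891896794916
slat_a [([386.6, 286.4], 0.85), ([187.4, 282.4], 0.61)]
wedge [([404.9, 227.2], 0.89), ([298.0, 179.7], 0.38)]
crib [([308.3, 235.3], 0.62)]
stand [([297.6, 179.6], 0.77), ([402.0, 227.7], 0.16)]
duck [([171.4, 227.7], 0.65)]
front_edge [([305.8, 218.2], 0.55)]
foot_left []
foot_right []
wrist [[0.425, -0.87, -0.252, 0.34], [-0.905, -0.408, -0.117, -0.559], [-0.001, 0.278, -0.961, 0.375], [0.0, 0.0, 0.0, 1.0]] 374.93883095386565 0.03062327138172882
slat_a []
wedge []
crib []
stand []
duck []
front_edge []
foot_left []
foot_right []
```

View images.

View pics/top0.png

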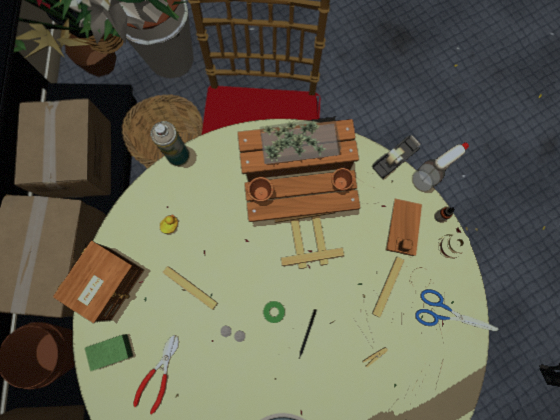

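View pics/scene0.png

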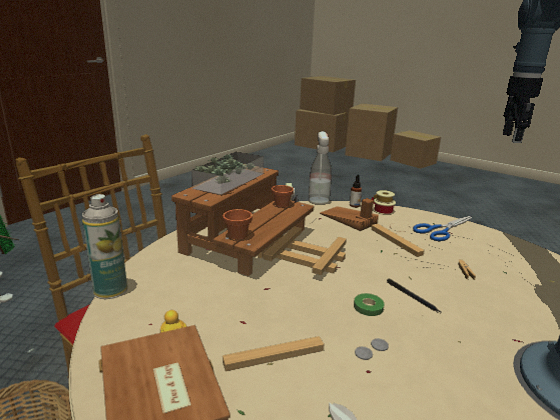

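Run:
```python
from h import *
print(R.from_rotvec(r.state()['tcp_rot']).as_matrix().round(3))
p=snapshot('top')
for t,z in [('slat_a',.008),('wedge',.02),('crib',.02),('stand',.1),('duck',.02)]:
    for q in regions_of(p,t)[:3]:
        m=q['pixels'].astype(np.uint8); ys,xs=np.nonzero(m)
        c,s,a=cv2.minAreaRect(np.c_[xs,ys].astype(np.float32))
        bx=cv2.boxPoints((c,s,a))
        print(t,round(q['p'],2),len(xs),[atz(p,b,z)[:2].round(3).tolist() for b in bx])
    for q in spot_point(p,t)[:2]: print('   pt',round(q['p'],2),atz(p,q['point'],0).round(3))
print(atz(p,spot_point(p,'front_edge')[0]['point'],.057))
```

```text
[[ 0.425  0.     0.905]
 [-0.905  0.     0.425]
 [-0.    -1.     0.   ]]
slat_a 0.84 608 [[0.365, -0.228], [0.522, -0.299], [0.512, -0.324], [0.356, -0.253]]
slat_a 0.6 494 [[0.466, 0.335], [0.486, 0.322], [0.388, 0.181], [0.369, 0.195]]
   pt 0.88 [0.426 0.272 0.   ]
wedge 0.98 1542 [[0.535, -0.268], [0.682, -0.296], [0.669, -0.381], [0.523, -0.351]]
   pt 0.56 [ 0.601 -0.326  0.   ]
crib 0.7 1349 [[0.616, 0.035], [0.645, -0.137], [0.502, -0.157], [0.474, 0.012]]
crib 0.5 556 [[0.465, 0.331], [0.487, 0.316], [0.39, 0.178], [0.368, 0.193]]
   pt 0.82 [ 0.577 -0.061  0.   ]
stand 0.81 6984 [[0.84, 0.145], [0.886, -0.175], [0.628, -0.2], [0.586, 0.107]]
   pt 0.72 [ 0.734 -0.03   0.   ]
   pt 0.54 [0.438 0.263 0.   ]
duck 0.75 249 [[0.621, 0.347], [0.622, 0.303], [0.572, 0.299], [0.571, 0.343]]
   pt 0.66 [0.589 0.321 0.   ]
[ 0.61577432 -0.05460772  0.057     ]
```

Run:
```python
import cv2
a=cv2.imread('pics/top0.png')
cv2.imwrite('pics/z1.png',cv2.resize(a[110:280,225:365],None,fx=4,fy=4,interpolation=cv2.INTER_CUBIC)[:600])
cv2.imwrite('pics/z1b.png',cv2.resize(a[200:280,235:365],None,fx=6,fy=6,interpolation=cv2.INTER_CUBIC))
cv2.imwrite('pics/z2.png',cv2.resize(a[190:330,360:470],None,fx=4,fy=4,interpolation=cv2.INTER_CUBIC))
b=cv2.imread('pics/scene0.png')
cv2.imwrite('pics/z3.png',cv2.resize(b[160:300,160:360],None,fx=4,fy=4,interpolation=cv2.INTER_CUBIC))
```

```text
(no output)
```

View pics/z1b.png

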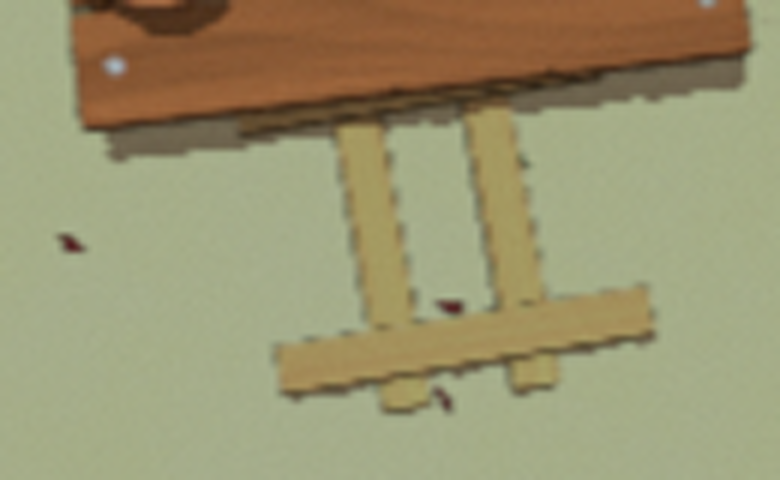

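View pics/z2.png

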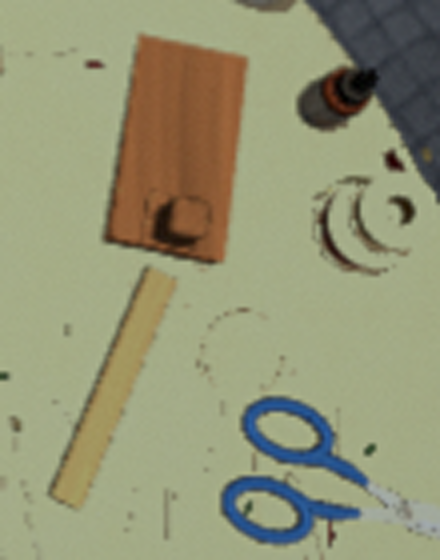

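View pics/z3.png

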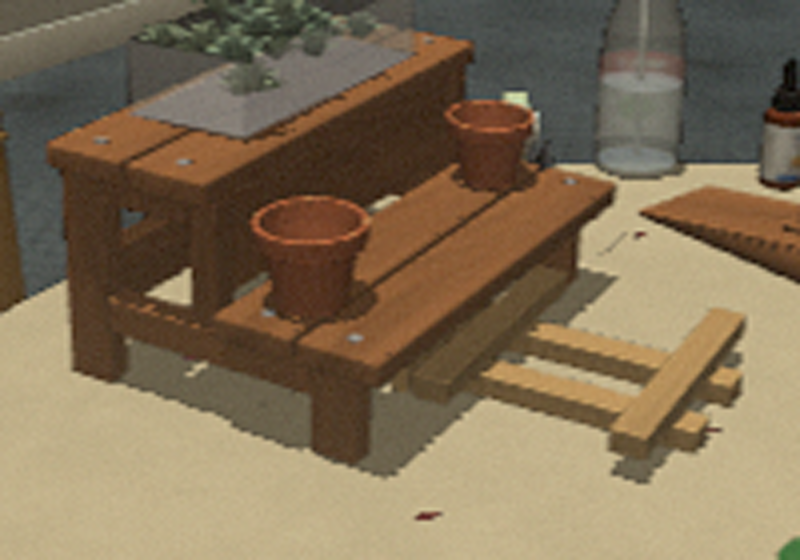

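Run:
```python
from h import *
p=snapshot('top')
def P(l,f,o,z): return np.array([atz(p,(u/f+o[0]-.4,v/f+o[1]-.4),z)[:2] for u,v in l])
c=P([(275,345),(648,287),(655,335),(282,393)],6,(235,200),.03)
print('outer slat',c.round(3).tolist(),c.mean(0)); ydir=c[0]-c[1]; xd=np.array([ydir[1],-ydir[0]]);xd/=np.linalg.norm(xd)
print('len',np.linalg.norm(ydir),'yaw',np.degrees(np.arctan2(xd[1],xd[0])),'crib ctr',c.mean(0)+.06*xd)
s=P([(85,127),(748,52)],6,(235,200),.073); print('edge',s.tolist(),s.mean(0)); d=s[0]-s[1]; print(np.linalg.norm(d),np.degrees(np.arctan2(-d[0],d[1])))
a=P([(148,265),(178,280),(78,508),(50,492)],4,(360,190),.015); print('slat',a.round(3).tolist(),a.mean(0)); d=a[0]+a[1]-a[2]-a[3]; print(np.linalg.norm(d)/2,np.degrees(np.arctan2(d[1],d[0])))
w=P([(140,35),(247,57)],4,(360,190),.004); w2=P([(105,240),(223,262)],4,(360,190),.026); print(w,w2); d=w.mean(0)-w2.mean(0); print(np.linalg.norm(d),np.degrees(np.arctan2(d[1],d[0])),(w.mean(0)+w2.mean(0))/2)
```

```text
outer slat [[0.51, 0.015], [0.539, -0.152], [0.518, -0.155], [0.489, 0.012]] [ 0.51407605 -0.07008277]
len 0.1699179023723053 yaw 9.913767846521479 crib ctr [ 0.57318013 -0.05975282]
edge [[0.5997830841104566, 0.10030140826174107], [0.6391158477258946, -0.1913966556381421]] [ 0.61944947 -0.04554762]
0.29433794654540935 7.679482280486099
slat [[0.521, -0.302], [0.511, -0.322], [0.358, -0.25], [0.368, -0.232]] [ 0.43968075 -0.27618654]
0.16847659031128104 -24.881838738541024
[[ 0.68505645 -0.30376584]
 [ 0.67060159 -0.37894376]] [[ 0.53623602 -0.27002701]
 [ 0.52272172 -0.34971197]]
0.1516545119994769 -11.982451968317635 [ 0.60365395 -0.32561215]
```

```bash
cat >> h.py <<'E'
def plan(xyz,yaw,st=None):
    st=st or r.state(); Rm=R.from_rotvec(st['tcp_rot']); y=np.radians(yaw)
    z=np.array([np.cos(y),np.sin(y),0]); yy=np.array([0,0,-1.]); x=np.cross(yy,z)
    T=R.from_matrix(np.c_[x,yy,z]); rel=(Rm.inv()*T).as_rotvec()
    print('slide',(Rm.inv().apply(np.array(xyz)-st['eef_pos'])).round(4).tolist(),'rot',rel.round(4).tolist())
E
python3 -c "
from h import *
plan([.404,-.259,.12],-24.9)"
```

```text
slide [-0.2439, 0.1193, 0.2556] rot [-0.0, 0.8734, -0.0]
```

```bash
python3 -m crank '[{"slide":[-0.05,0,0.05],"rot":[0,0.17,0],"gripper":0.06},{"slide":[-0.1,0.02,0.1],"rot":[0,0.35,0],"gripper":0.06},{"slide":[-0.15,0.04,0.15],"rot":[0,0.52,0],"gripper":0.06},{"slide":[-0.2,0.07,0.2],"rot":[0,0.7,0],"gripper":0.06},{"slide":[-0.244,0.1,0.256],"rot":[0,0.873,0],"gripper":0.06},{"slide":[-0.244,0.119,0.256],"rot":[0,0.873,0],"gripper":0.06},{"slide":[-0.244,0.119,0.256],"rot":[0,0.873,0],"gripper":0.06},{"slide":[-0.244,0.119,0.256],"rot":[0,0.873,0],"gripper":0.06}]'
python3 - <<'E'
from h import *
plan([.404,-.259,.12],-24.9)
p=snapshot('wrist'); save(p,'w1')
st=r.state()
for k in (-.04,0,.04): print(proj(p,st['eef_pos']+[0,0,-.105]))
for q in regions_of(p,'slat_a')[:1]:
    ys,xs=np.nonzero(q['pixels']); bx=cv2.boxPoints(cv2.minAreaRect(np.c_[xs,ys].astype(np.float32)))
    print([atz(p,b,.013)[:2].round(3).tolist() for b in bx])
E
```

```text
clock: 3.0
eef_pos: [0.4042, -0.2583, 0.12]
tcp_rot: [-0.974, 1.521, -1.519]
ft_force: [-0.8, -0.3, -0.4]
finger_gap: 0.701
slide [0.0008, -0.0, 0.0001] rot [0.0009, 0.0025, 0.0002]
[285.86992701 215.59079828]
[285.86992701 215.59079828]
[285.86992701 215.59079828]
[[0.519, -0.303], [0.51, -0.323], [0.354, -0.254], [0.365, -0.23]]
```

View pics/w1.png

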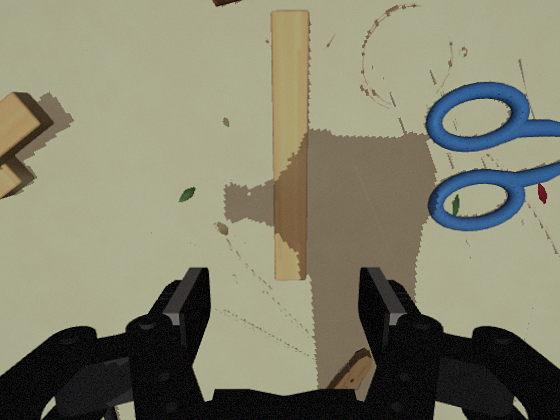

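```bash
python3 -m crank '[{"slide":[0,0.055,0],"rot":[0,0,0],"gripper":0.06},{"slide":[0,0.1,0],"rot":[0,0,0],"gripper":0.06},{"slide":[0,0.109,0],"rot":[0,0,0],"gripper":0.06},{"slide":[0,0.109,0],"rot":[0,0,0],"gripper":0.01},{"slide":[0,0.109,0],"rot":[0,0,0],"gripper":0.01},{"slide":[0,0.109,0],"rot":[0,0,0],"gripper":0.01},{"slide":[0,0.109,0],"rot":[0,0,0],"gripper":0.01},{"slide":[0,0.06,0],"rot":[0,0,0],"gripper":0.01},{"slide":[0,0.01,0],"rot":[0,0,0],"gripper":0.01},{"slide":[0,0.01,0],"rot":[0,0,0],"gripper":0.01}]'
python3 - <<'E'
from h import *
p=snapshot('wrist'); save(p,'w2')
c=np.array([.573,-.060]);y=np.radians(9.9);u=np.array([np.cos(y),np.sin(y)]);v=np.array([-u[1],u[0]])
for a in (-.11,-.04): plan([*(c+a*u-.03*v),.05],9.9); print(c+a*u-.03*v)
E
```

```text
clock: 4.35
eef_pos: [0.4083, -0.2609, 0.1155]
tcp_rot: [-0.965, 1.51, -1.529]
ft_force: [-0.0, -0.8, -0.5]
finger_gap: 0.24
slide [-0.164, 0.063, -0.0065] rot [-0.0064, -0.6068, 0.0025]
[ 0.46979585 -0.10846548]
slide [-0.204, 0.0634, 0.051] rot [-0.0064, -0.6068, 0.0025]
[ 0.5387535  -0.09643044]
```

View pics/w2.png

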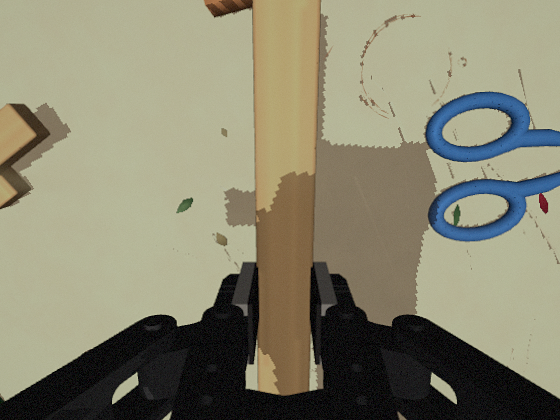

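```bash
python3 -m crank '[{"slide":[-0.04,0,-0.01],"rot":[0,-0.15,0],"gripper":0.01},{"slide":[-0.08,0,-0.01],"rot":[0,-0.3,0],"gripper":0.01},{"slide":[-0.12,0,-0.008],"rot":[0,-0.45,0],"gripper":0.01},{"slide":[-0.164,0,-0.0065],"rot":[0,-0.607,0],"gripper":0.01},{"slide":[-0.164,0.03,-0.0065],"rot":[-0.006,-0.607,0],"gripper":0.01},{"slide":[-0.164,0.058,-0.0065],"rot":[-0.006,-0.607,0],"gripper":0.01},{"slide":[-0.164,0.058,-0.0065],"rot":[-0.006,-0.607,0],"gripper":0.01},{"slide":[-0.164,0.058,-0.0065],"rot":[-0.006,-0.607,0],"gripper":0.01}]'
python3 - <<'E'
from h import *
p=snapshot('wrist'); save(p,'w3'); p=snapshot('scene'); save(p,'s3')
c=np.array([.573,-.060]);y=np.radians(9.9);u=np.array([np.cos(y),np.sin(y)]);v=np.array([-u[1],u[0]])
for a in (-.11,-.04): plan([*(c+a*u-.03*v),.05],9.9)
E
```

```text
clock: 5.4
eef_pos: [0.4671, -0.1072, 0.0523]
tcp_rot: [-1.289, 1.086, -1.077]
ft_force: [0.7, -0.0, -0.2]
finger_gap: 0.234
slide [0.0012, 0.0032, 0.0015] rot [0.0039, -0.0004, -0.0011]
slide [0.0012, 0.0029, 0.0715] rot [0.0039, -0.0004, -0.0011]
```

View pics/w3.png

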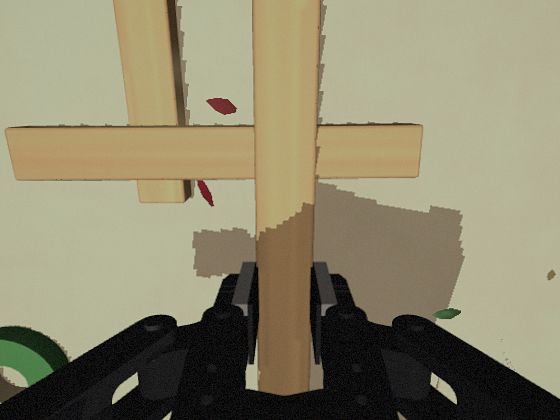

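View pics/s3.png

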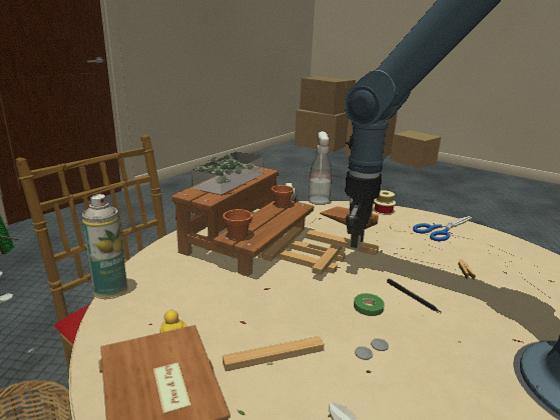

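```bash
python3 -m crank '[{"slide":[0.001,0.005,0],"rot":[0.004,0,0],"gripper":0.01},{"slide":[0.001,0.006,0.01],"rot":[0.004,0,0],"gripper":0.01},{"slide":[0.001,0.006,0.025],"rot":[0.004,0,0],"gripper":0.01},{"slide":[0.001,0.006,0.04],"rot":[0.004,0,0],"gripper":0.01},{"slide":[0.001,0.006,0.055],"rot":[0.004,0,0],"gripper":0.01},{"slide":[0.001,0.006,0.068],"rot":[0.004,0,0],"gripper":0.01},{"slide":[0.001,0.006,0.070],"rot":[0.004,0,0],"gripper":0.01},{"slide":[0.001,0.006,0.070],"rot":[0.004,0,0],"gripper":0.01}]'
python3 - <<'E'
from h import *
p=snapshot('wrist'); save(p,'w4'); p=snapshot('scene'); save(p,'s4')
cv2.imwrite('pics/s4z.png',cv2.resize(cv2.imread('pics/s4.png')[160:300,220:420],None,fx=4,fy=4))
E
```

```text
clock: 6.5
eef_pos: [0.5361, -0.0962, 0.0457]
tcp_rot: [-1.287, 1.084, -1.078]
ft_force: [0.4, 0.6, -1.0]
finger_gap: 0.234
```

View pics/w4.png

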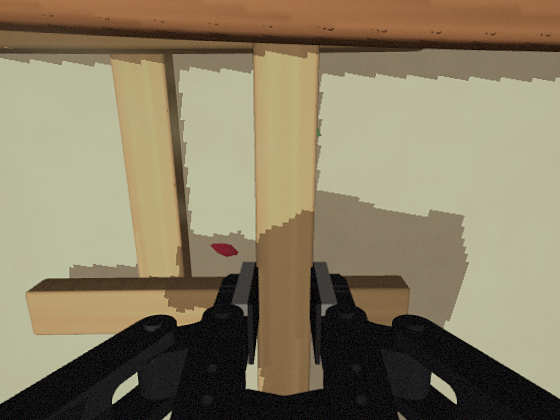

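View pics/s4z.png

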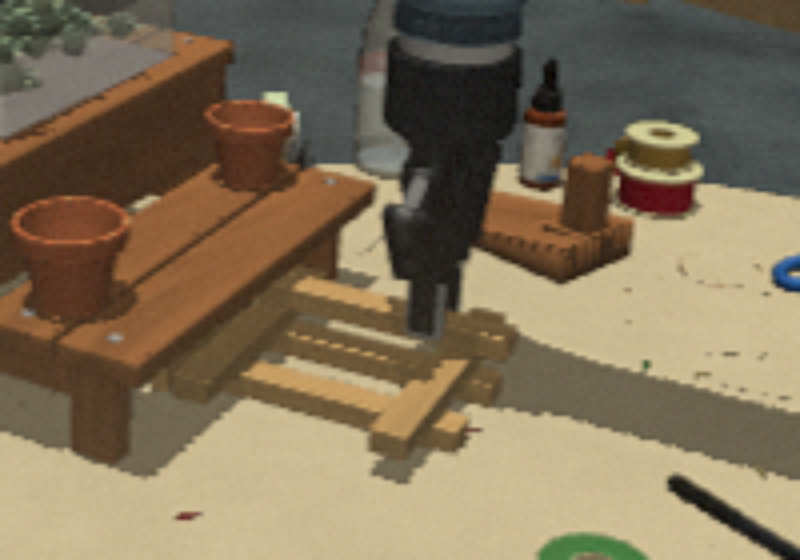

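```bash
python3 -m crank '[{"slide":[0,0.003,0],"rot":[0,0,0],"gripper":0.01},{"slide":[0,0.005,0],"rot":[0,0,0],"gripper":0.01},{"slide":[0,0.005,0],"rot":[0,0,0],"gripper":0.01},{"slide":[0,0.005,0],"rot":[0,0,0],"gripper":0.042},{"slide":[0,0.005,0],"rot":[0,0,0],"gripper":0.042},{"slide":[0,0.005,0],"rot":[0,0,0],"gripper":0.042},{"slide":[0,-0.03,-0.0],"rot":[0,0,0],"gripper":0.042},{"slide":[0,-0.08,-0.04],"rot":[0,0,0],"gripper":0.042},{"slide":[0,-0.1,-0.08],"rot":[0,0,0],"gripper":0.042},{"slide":[0,-0.1,-0.08],"rot":[0,0,0],"gripper":0.042}]'
python3 - <<'E'
from h import *
p=snapshot('wrist'); save(p,'w5')
y=np.radians
p=snapshot('top'); save(p,'t5')
cv2.imwrite('pics/t5z.png',cv2.resize(cv2.imread('pics/t5.png')[255:315,155:225],None,fx=8,fy=8,interpolation=cv2.INTER_CUBIC))
E
```

```text
clock: 7.85
eef_pos: [0.4559, -0.1115, 0.147]
tcp_rot: [-1.286, 1.084, -1.082]
ft_force: [0.3, 0.8, -0.7]
finger_gap: 0.492
```

View pics/w5.png

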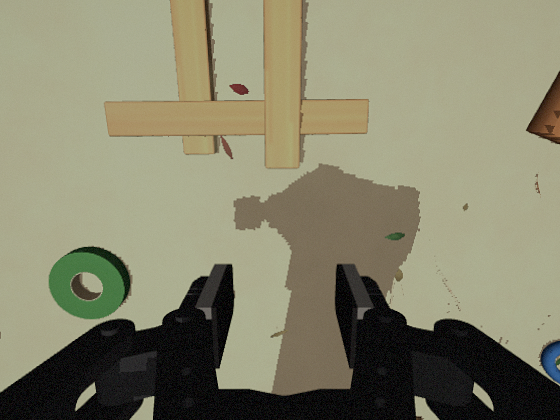

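View pics/t5z.png

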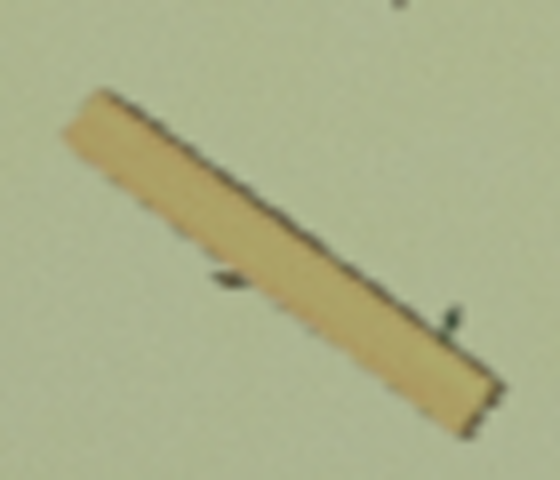

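Run:
```python
from h import *
p=snapshot('top')
a=np.array([atz(p,(u/8+155-.4,v/8+255-.4),.015)[:2] for u,v in [(97,88),(63,132),(465,437),(500,385)]])
d=a[0]+a[1]-a[2]-a[3]; yaw=np.arctan2(d[1],d[0]); c=a.mean(0); print(c,np.degrees(yaw),np.linalg.norm(d)/2)
u=d/np.linalg.norm(d); g=c-.04*u; print(g); plan([*g,.12],np.degrees(yaw))
```

```text
[0.42679783 0.25755048] 55.37137333160287 0.17108555976321366
[0.40406763 0.22463638]
slide [-0.3387, 0.0263, 0.0043] rot [0.0004, -0.7933, -0.0024]
```

```bash
python3 -m crank '[{"slide":[-0.05,0,0],"rot":[0,-0.15,0],"gripper":0.06},{"slide":[-0.1,0,0],"rot":[0,-0.3,0],"gripper":0.06},{"slide":[-0.15,0,0],"rot":[0,-0.45,0],"gripper":0.06},{"slide":[-0.2,0,0.004],"rot":[0,-0.6,0],"gripper":0.06},{"slide":[-0.25,0,0.004],"rot":[0,-0.75,0],"gripper":0.06},{"slide":[-0.3,0.01,0.004],"rot":[0,-0.793,0],"gripper":0.06},{"slide":[-0.339,0.026,0.004],"rot":[0,-0.793,-0.002],"gripper":0.06},{"slide":[-0.339,0.026,0.004],"rot":[0,-0.793,-0.002],"gripper":0.06},{"slide":[-0.339,0.026,0.004],"rot":[0,-0.793,-0.002],"gripper":0.06}]'
python3 - <<'E'
from h import *
plan([0.4041,.2246,.011],55.4)
p=snapshot('wrist'); save(p,'w6')
print(proj(p,r.state()['eef_pos']+[0,0,-.105]))
E
```

```text
clock: 9.12
eef_pos: [0.4034, 0.2247, 0.1198]
tcp_rot: [-1.52, 0.475, -0.471]
ft_force: [0.8, 0.6, -0.0]
finger_gap: 0.703
slide [0.0009, 0.1088, 0.0006] rot [0.0018, -0.0004, -0.002]
[285.27375676 216.42710005]
```

View pics/w6.png

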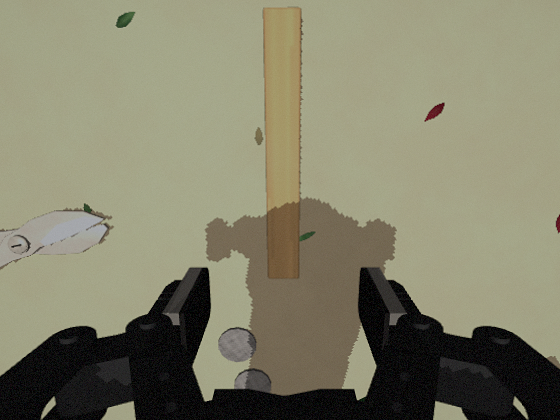

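```bash
python3 -m crank '[{"slide":[0,0.055,0],"rot":[0,0,0],"gripper":0.06},{"slide":[0,0.1,0],"rot":[0,0,0],"gripper":0.06},{"slide":[0,0.109,0],"rot":[0,0,0],"gripper":0.06},{"slide":[0,0.109,0],"rot":[0,0,0],"gripper":0.01},{"slide":[0,0.109,0],"rot":[0,0,0],"gripper":0.01},{"slide":[0,0.109,0],"rot":[0,0,0],"gripper":0.01},{"slide":[0,0.109,0],"rot":[0,0,0],"gripper":0.01},{"slide":[0,0.06,0],"rot":[0,0,0],"gripper":0.01},{"slide":[0,0.01,0],"rot":[0,0,0],"gripper":0.01},{"slide":[0,0.01,0],"rot":[0,0,0],"gripper":0.01}]'
python3 - <<'E'
from h import *
c=np.array([.573,-.060]);y=np.radians(9.9);u=np.array([np.cos(y),np.sin(y)]);v=np.array([-u[1],u[0]])
for a in (-.11,-.04): plan([*(c+a*u+.03*v),.05],9.9); print(c+a*u+.03*v)
E
```

```text
clock: 10.42
eef_pos: [0.4071, 0.2268, 0.1153]
tcp_rot: [-1.512, 0.467, -0.48]
ft_force: [0.8, -0.3, -0.1]
finger_gap: 0.233
slide [0.1998, 0.0648, -0.1979] rot [-0.0104, 0.7929, 0.0019]
[ 0.4594801  -0.04935892]
slide [0.2497, 0.0655, -0.1488] rot [-0.0104, 0.7929, 0.0019]
[ 0.52843775 -0.03732388]
```

```bash
python3 -m crank '[{"slide":[0.04,0,-0.04],"rot":[0,0.15,0],"gripper":0.01},{"slide":[0.08,0,-0.08],"rot":[0,0.3,0],"gripper":0.01},{"slide":[0.12,0,-0.12],"rot":[0,0.45,0],"gripper":0.01},{"slide":[0.16,0,-0.16],"rot":[0,0.6,0],"gripper":0.01},{"slide":[0.2,0,-0.198],"rot":[0,0.75,0],"gripper":0.01},{"slide":[0.2,0.02,-0.198],"rot":[-0.01,0.793,0.002],"gripper":0.01},{"slide":[0.2,0.055,-0.198],"rot":[-0.01,0.793,0.002],"gripper":0.01},{"slide":[0.2,0.055,-0.198],"rot":[-0.01,0.793,0.002],"gripper":0.01},{"slide":[0.2,0.055,-0.198],"rot":[-0.01,0.793,0.002],"gripper":0.01}]'
python3 - <<'E'
from h import *
p=snapshot('wrist'); save(p,'w7')
c=np.array([.573,-.060]);y=np.radians(9.9);u=np.array([np.cos(y),np.sin(y)]);v=np.array([-u[1],u[0]])
for a in (-.11,-.04): plan([*(c+a*u+.03*v),.047],9.9)
E
```

```text
clock: 11.55
eef_pos: [0.4553, -0.0518, 0.056]
tcp_rot: [-1.296, 1.086, -1.078]
ft_force: [0.9, 0.2, -0.2]
finger_gap: 0.232
slide [-0.0018, 0.0095, 0.0039] rot [0.009, 0.0006, 0.0024]
slide [-0.0018, 0.0089, 0.0739] rot [0.009, 0.0006, 0.0024]
```

View pics/w7.png

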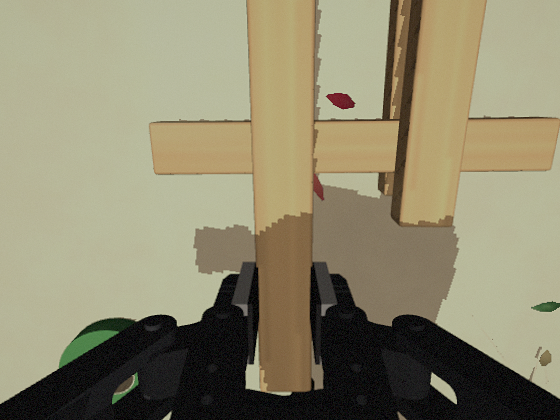

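```bash
python3 -m crank '[{"slide":[-0.001,0.008,0.002],"rot":[0.008,0,0.002],"gripper":0.01},{"slide":[-0.001,0.009,0.01],"rot":[0.008,0,0.002],"gripper":0.01},{"slide":[-0.001,0.009,0.025],"rot":[0.008,0,0.002],"gripper":0.01},{"slide":[-0.001,0.009,0.04],"rot":[0.008,0,0.002],"gripper":0.01},{"slide":[-0.001,0.009,0.055],"rot":[0.008,0,0.002],"gripper":0.01},{"slide":[-0.001,0.009,0.068],"rot":[0.008,0,0.002],"gripper":0.01},{"slide":[-0.001,0.009,0.073],"rot":[0.008,0,0.002],"gripper":0.01},{"slide":[-0.001,0.009,0.073],"rot":[0.008,0,0.002],"gripper":0.01}]'
python3 - <<'E'
from h import *
p=snapshot('wrist'); save(p,'w8'); p=snapshot('scene'); save(p,'s8')
cv2.imwrite('pics/s8z.png',cv2.resize(cv2.imread('pics/s8.png')[160:300,220:420],None,fx=4,fy=4))
plan([.528,-.0375,.0407],9.9)
E
```

```text
clock: 12.6
eef_pos: [0.527, -0.0384, 0.0457]
tcp_rot: [-1.288, 1.083, -1.079]
ft_force: [-0.0, 0.3, -0.9]
finger_gap: 0.238
slide [-0.0008, 0.0049, 0.002] rot [0.0038, -0.0001, -0.0001]
```

View pics/w8.png

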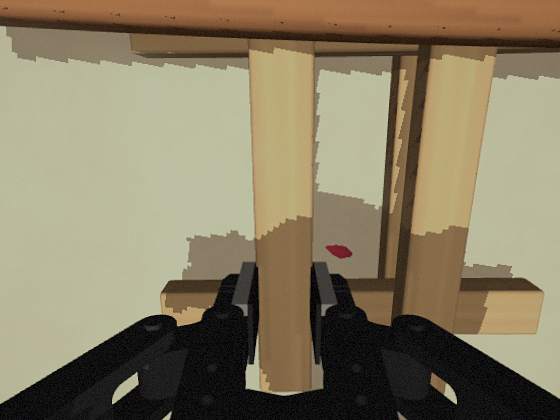

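View pics/s8z.png

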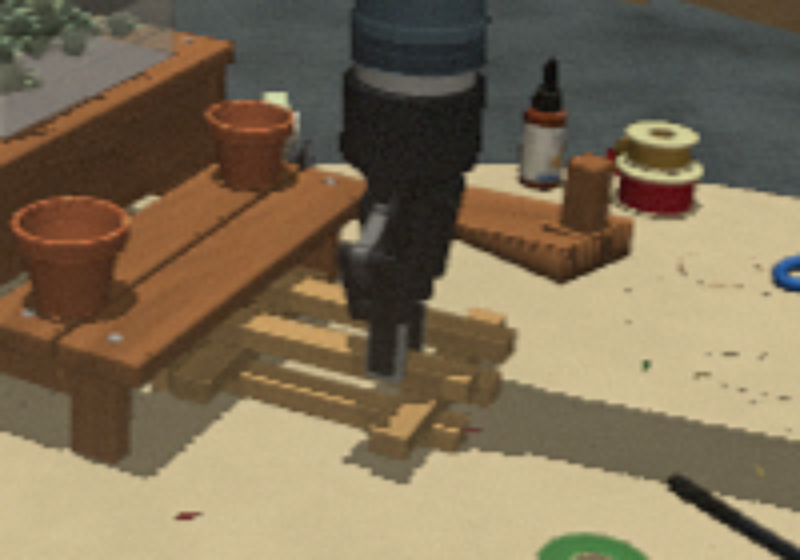

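```bash
python3 -m crank '[{"slide":[0,0.003,0.001],"rot":[0,0,0],"gripper":0.01},{"slide":[0,0.005,0.001],"rot":[0,0,0],"gripper":0.01},{"slide":[0,0.005,0.001],"rot":[0,0,0],"gripper":0.01},{"slide":[0,0.005,0.001],"rot":[0,0,0],"gripper":0.036},{"slide":[0,0.005,0.001],"rot":[0,0,0],"gripper":0.036},{"slide":[0,0.005,0.001],"rot":[0,0,0],"gripper":0.036},{"slide":[0,-0.03,0],"rot":[0,0,0],"gripper":0.036},{"slide":[0,-0.08,-0.04],"rot":[0,0,0],"gripper":0.036},{"slide":[0,-0.12,-0.08],"rot":[0,0,0],"gripper":0.036},{"slide":[0,-0.12,-0.08],"rot":[0,0,0],"gripper":0.036}]'
python3 - <<'E'
from h import *
p=snapshot('wrist'); save(p,'w9')
p=snapshot('top'); save(p,'t9')
cv2.imwrite('pics/t9z.png',cv2.resize(cv2.imread('pics/t9.png')[190:270,370:470],None,fx=7,fy=7,interpolation=cv2.INTER_CUBIC))
E
```

```text
clock: 13.95
eef_pos: [0.4482, -0.0534, 0.1687]
tcp_rot: [-1.286, 1.079, -1.086]
ft_force: [1.2, 0.2, -0.7]
finger_gap: 0.419
```

View pics/w9.png

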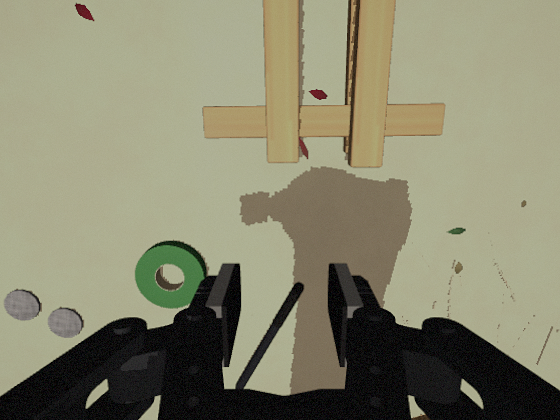

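View pics/t9z.png

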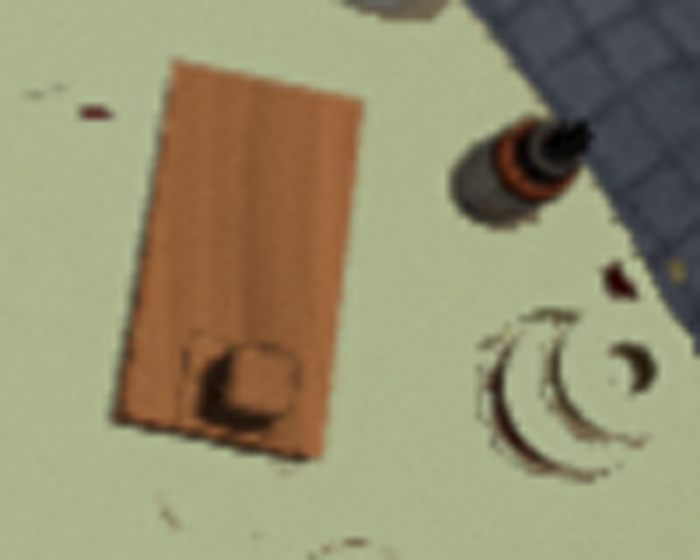

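Run:
```python
from h import *
p=snapshot('top')
def P(l,z): return np.array([atz(p,(u/7+370-.4,v/7+190-.4),z)[:2] for u,v in l])
a=P([(173,60),(362,100)],.004); b=P([(115,418),(321,455)],.028); g=P([(264,377)],.078)[0]
d=a.mean(0)-b.mean(0); u=d/np.linalg.norm(d); c=(a.mean(0)+b.mean(0))/2
e=np.r_[a[0]-a[1],b[0]-b[1]]; yaw=np.degrees(np.arctan2(u[1],u[0])); print(yaw,np.degrees(np.arctan2(-e[0]-e[2],e[1]+e[3])),np.linalg.norm(d),c,c-.06*u,'grip',g)
plan([*g,.20],yaw)
```

```text
-11.903661227924667 -10.216059382587233 0.1509681734993374 [ 0.60416691 -0.32533547] [ 0.54545716 -0.31295946] grip [ 0.54663501 -0.31446035]
slide [0.2753, -0.0348, 0.0514] rot [0.0029, 0.3807, 0.0002]
```

```bash
python3 -c "
from h import *
plan([.546,-.3137,.17],-11.2)"
python3 -m crank '[{"slide":[0.05,0,0.01],"rot":[0,0.1,0],"gripper":0.055},{"slide":[0.1,0,0.02],"rot":[0,0.2,0],"gripper":0.055},{"slide":[0.15,0,0.03],"rot":[0,0.3,0],"gripper":0.055},{"slide":[0.2,-0.01,0.04],"rot":[0,0.369,0],"gripper":0.055},{"slide":[0.25,-0.01,0.051],"rot":[0.003,0.369,0],"gripper":0.055},{"slide":[0.2745,-0.01,0.051],"rot":[0.003,0.369,0],"gripper":0.055},{"slide":[0.2745,-0.01,0.051],"rot":[0.003,0.369,0],"gripper":0.055},{"slide":[0.2745,-0.01,0.051],"rot":[0.003,0.369,0],"gripper":0.055}]'
python3 - <<'E'
from h import *
plan([.546,-.3137,.047],-11.2)
p=snapshot('wrist'); save(p,'w10')
print(proj(p,[*r.state()['eef_pos'][:2],.078]))
E
```

```text
slide [0.2745, -0.0048, 0.051] rot [0.0029, 0.3684, 0.0002]
clock: 15.1
eef_pos: [0.5459, -0.3115, 0.1739]
tcp_rot: [-1.111, 1.354, -1.348]
ft_force: [1.3, 0.2, 1.0]
finger_gap: 0.647
slide [0.0024, 0.1269, 0.0009] rot [0.0026, 0.0013, -0.002]
[283.08276336 219.83205123]
```

View pics/w10.png

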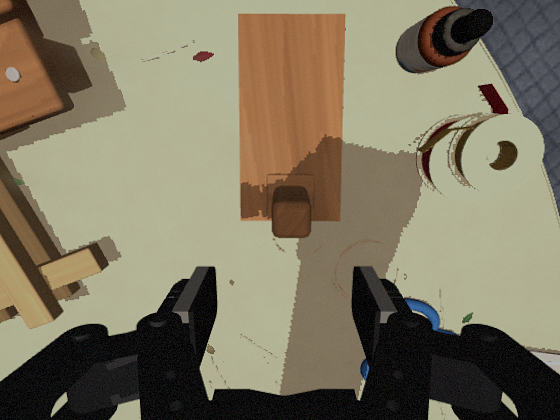

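Run:
```python
from h import *
p=snapshot('wrist')
g=atz(p,(291,221),.078); print(g); plan([*g[:2],.047],-11.2)
m=atz(p,(291.5,15),.004);print(m)
```

```text
[ 0.54439991 -0.31548263  0.078     ]
slide [0.0048, 0.128, -0.0007] rot [0.0012, 0.0026, -0.0014]
[ 0.67612482 -0.34207672  0.004     ]
```

```bash
python3 -m crank '[{"slide":[0.004,0.05,0],"rot":[0.001,0,0],"gripper":0.055},{"slide":[0.004,0.1,0],"rot":[0.001,0,0],"gripper":0.055},{"slide":[0.004,0.125,0],"rot":[0.001,0,0],"gripper":0.055},{"slide":[0.004,0.127,0],"rot":[0.001,0,0],"gripper":0.055},{"slide":[0.004,0.127,0],"rot":[0.001,0,0],"gripper":0.055},{"slide":[0.004,0.127,0],"rot":[0.001,0,0],"gripper":0.01},{"slide":[0.004,0.127,0],"rot":[0.001,0,0],"gripper":0.01},{"slide":[0.004,0.127,0],"rot":[0.001,0,0],"gripper":0.01},{"slide":[0.004,0.127,0],"rot":[0.001,0,0],"gripper":0.01}]'
python3 - <<'E'
from h import *
p=snapshot('wrist'); save(p,'w11'); print(r.state()['eef_pos'])
E
```

```text
clock: 16.32
eef_pos: [0.5468, -0.3185, 0.0511]
tcp_rot: [-1.108, 1.348, -1.356]
ft_force: [-1.3, 0.9, 5.3]
finger_gap: 0.296
[ 0.54679936 -0.31842442  0.05103198]
```

View pics/w11.png

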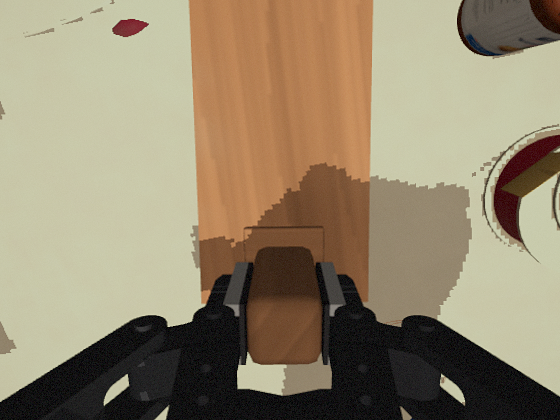

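```bash
python3 -m crank '[{"slide":[0,-0.03,0],"rot":[0,0,0],"gripper":0.01},{"slide":[0,-0.06,-0.01],"rot":[0,0,0],"gripper":0.01},{"slide":[0,-0.1,-0.04],"rot":[0,0,0],"gripper":0.01},{"slide":[0,-0.1,-0.07],"rot":[0,0,0],"gripper":0.01},{"slide":[0,-0.1,-0.09],"rot":[0,0,0],"gripper":0.01},{"slide":[0,-0.1,-0.09],"rot":[0,0,0],"gripper":0.01}]'
python3 - <<'E'
from h import *
p=snapshot('wrist'); save(p,'w12'); plan([.4805,-.0707,.12],8.5)
E
```

```text
clock: 17.12
eef_pos: [0.4541, -0.3002, 0.1481]
tcp_rot: [-1.11, 1.355, -1.353]
ft_force: [0.8, -1.1, -2.1]
finger_gap: 0.292
slide [-0.2299, 0.0283, -0.0208] rot [-0.0007, -0.3454, 0.0004]
```

View pics/w12.png

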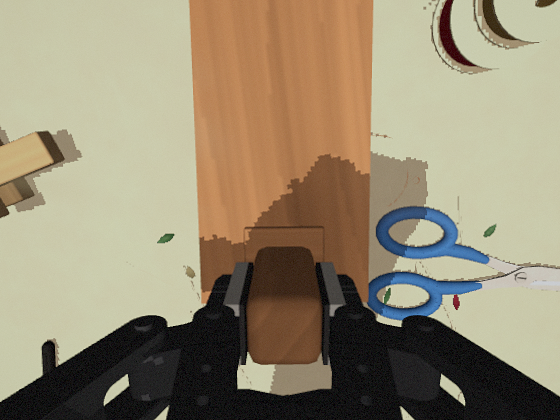

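```bash
python3 -m crank '[{"slide":[-0.05,0,-0.02],"rot":[0,-0.1,0],"gripper":0.01},{"slide":[-0.1,0,-0.021],"rot":[0,-0.2,0],"gripper":0.01},{"slide":[-0.15,0,-0.021],"rot":[0,-0.3,0],"gripper":0.01},{"slide":[-0.2,0,-0.021],"rot":[0,-0.345,0],"gripper":0.01},{"slide":[-0.23,0.01,-0.021],"rot":[0,-0.345,0],"gripper":0.01},{"slide":[-0.23,0.028,-0.021],"rot":[0,-0.345,0],"gripper":0.01},{"slide":[-0.23,0.028,-0.021],"rot":[0,-0.345,0],"gripper":0.01},{"slide":[-0.23,0.028,-0.021],"rot":[0,-0.345,0],"gripper":0.01}]'
python3 - <<'E'
from h import *
p=snapshot('wrist'); save(p,'w13'); plan([.4805,-.0707,.098],8.5); p=snapshot('top'); save(p,'t13'); p=snapshot('scene'); save(p,'s13')
cv2.imwrite('pics/s13z.png',cv2.resize(cv2.imread('pics/s13.png')[160:300,220:420],None,fx=4,fy=4))
E
```

```text
clock: 18.18
eef_pos: [0.4818, -0.0709, 0.121]
tcp_rot: [-1.275, 1.098, -1.101]
ft_force: [-0.3, -0.5, -2.1]
finger_gap: 0.299
slide [-0.0007, 0.0233, -0.0014] rot [-0.0027, -0.0007, 0.0011]
```

View pics/w13.png

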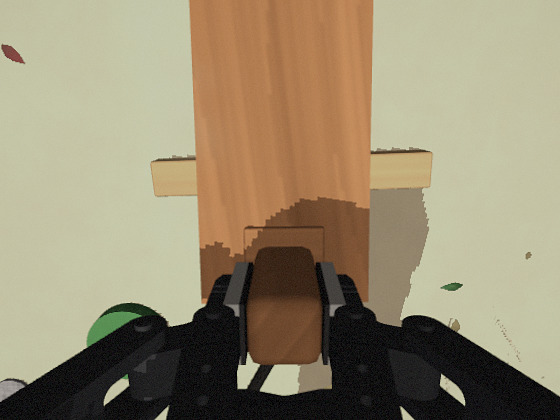

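View pics/s13z.png

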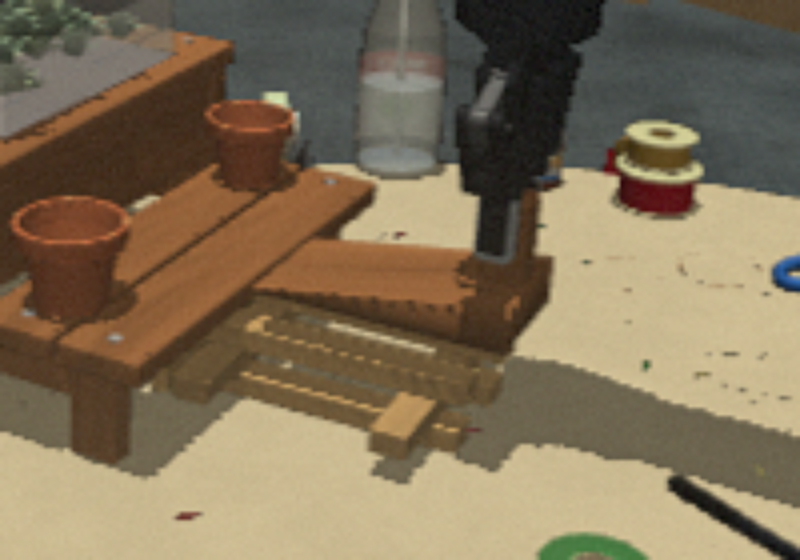

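```bash
python3 -m crank '[{"slide":[0.001,0,-0.012],"rot":[0,0,0],"gripper":0.01},{"slide":[0.001,0.01,-0.012],"rot":[0,0,0],"gripper":0.01},{"slide":[0.001,0.02,-0.012],"rot":[0,0,0],"gripper":0.01},{"slide":[0.001,0.022,-0.012],"rot":[0,0,0],"gripper":0.01},{"slide":[0.001,0.023,-0.012],"rot":[0,0,0],"gripper":0.01},{"slide":[0.001,0.023,-0.012],"rot":[0,0,0],"gripper":0.01}]'
python3 - <<'E'
from h import *
p=snapshot('wrist'); save(p,'w14'); p=snapshot('scene'); save(p,'s14')
cv2.imwrite('pics/s14z.png',cv2.resize(cv2.imread('pics/s14.png')[160:300,220:420],None,fx=4,fy=4,interpolation=cv2.INTER_CUBIC))
p=snapshot('top'); save(p,'t14')
cv2.imwrite('pics/t14z.png',cv2.resize(cv2.imread('pics/t14.png')[190:290,235:365],None,fx=6,fy=6,interpolation=cv2.INTER_CUBIC))
E
```

```text
clock: 19.08
eef_pos: [0.4696, -0.0733, 0.0977]
tcp_rot: [-1.275, 1.097, -1.1]
ft_force: [-1.0, 0.5, -0.7]
finger_gap: 0.294
```

View pics/t14z.png

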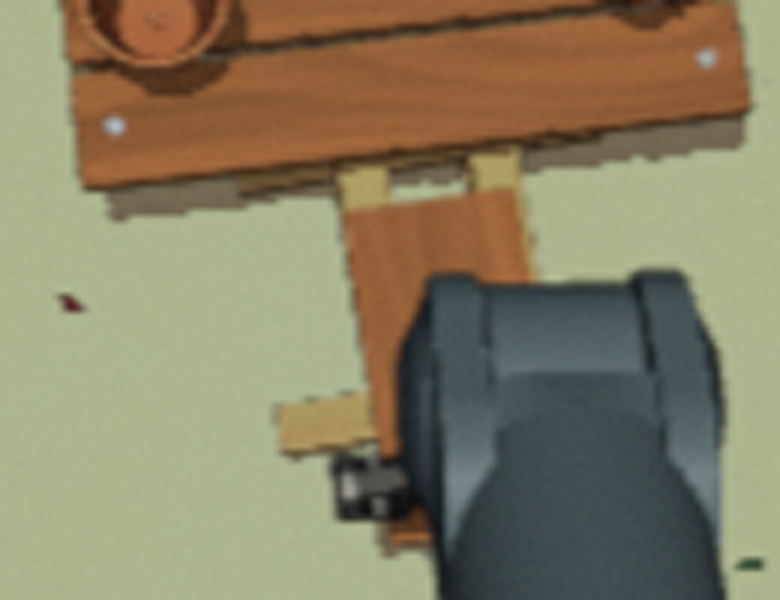

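View pics/s14z.png

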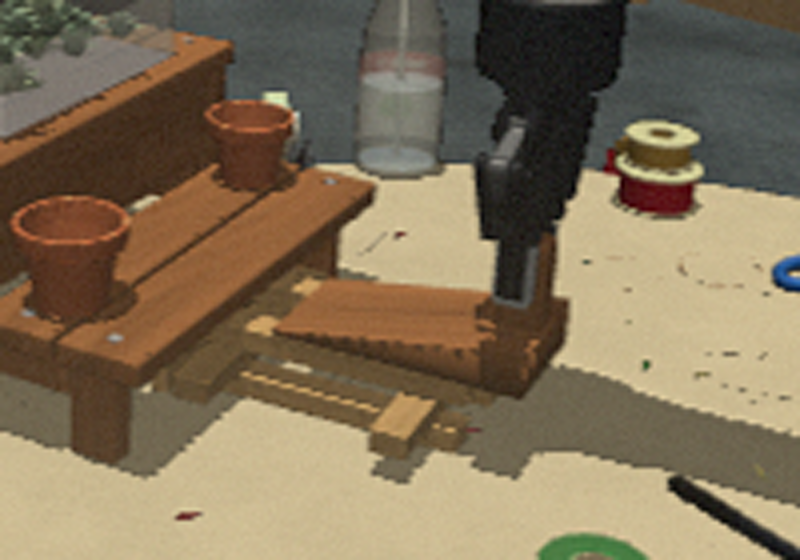

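Run:
```python
from h import *
p=snapshot('top')
def P(l,z): return np.array([atz(p,(u/6+235-.4,v/6+190-.4),z)[:2] for u,v in l])
t=P([(346,211),(518,187)],.049); e=P([(83,188),(750,112)],.073); s=P([(340,180),(388,176),(470,160),(522,152)],.045)
n=e[0]-e[1]; L=np.linalg.norm(n); n/=L; x=np.array([n[1],-n[0]]); print('stand yaw',np.degrees(np.arctan2(x[1],x[0])),L,e.mean(0))
c=e.mean(0); print('thin end in edge frame', [( (q-c)@x,(q-c)@n) for q in t]); print('slats',[( (q-c)@x,(q-c)@n) for q in s])
d=t[0]-t[1]; print('wedge yaw',np.degrees(np.arctan2(-d[0],d[1])),np.linalg.norm(d))
st=r.state(); q=st['eef_pos'][:2]; print('tcp',(q-c)@x,(q-c)@n, st['ft_force'],st['eef_pos'],R.from_rotvec(st['tcp_rot']).as_matrix()[:,2])
```

```text
stand yaw 7.726392440216649 0.29613412020686913 [ 0.61922653 -0.0455594 ]
thin end in edge frame [(np.float64(-0.019262458388457134), np.float64(0.03358068839161039)), (np.float64(-0.01731987561207965), np.float64(-0.0443165787534778))]
slats [(np.float64(-0.004184609285106664), np.float64(0.03437223506160088)), (np.float64(-0.00485801561146903), np.float64(0.012700575279277109)), (np.float64(-0.0018362658812981177), np.float64(-0.024910475296654962)), (np.float64(-0.000894653719678987), np.float64(-0.048687319935778635))]
wedge yaw 9.154924333286939 0.07792148520476437
tcp -0.15201175766774308 -0.007413787086677823 [-0.12472838  0.40594124 -2.8637289 ] [ 0.46959156 -0.07334274  0.09788925] [0.98892952 0.14837483 0.0018226 ]
```

```bash
python3 -m crank '[{"slide":[0,0.001,0],"rot":[0.002,0,0],"gripper":0.01},{"slide":[0,0.0025,0],"rot":[0.002,0,0],"gripper":0.01},{"slide":[0,0.0025,0.0],"rot":[0.002,0,0],"gripper":0.01}]'
python3 -m crank '[{"slide":[0,0,0.01],"rot":[0,0,0],"gripper":0.01},{"slide":[0,0,0.02],"rot":[0,0,0],"gripper":0.01},{"slide":[0,0,0.03],"rot":[0,0,0],"gripper":0.01},{"slide":[0,0,0.04],"rot":[0,0,0],"gripper":0.01},{"slide":[0,0,0.05],"rot":[0,0,0],"gripper":0.01},{"slide":[0,0,0.055],"rot":[0,0,0],"gripper":0.01},{"slide":[0,0,0.055],"rot":[0,0,0],"gripper":0.01}]'
python3 - <<'E'
from h import *
p=snapshot('wrist'); save(p,'w15'); p=snapshot('scene'); save(p,'s15')
cv2.imwrite('pics/s15z.png',cv2.resize(cv2.imread('pics/s15.png')[160:300,220:420],None,fx=4,fy=4,interpolation=cv2.INTER_CUBIC))
E
```

```text
clock: 19.65
eef_pos: [0.4695, -0.0735, 0.0959]
tcp_rot: [-1.274, 1.096, -1.101]
ft_force: [-2.7, -0.4, 5.1]
finger_gap: 0.295
clock: 20.52
eef_pos: [0.525, -0.0652, 0.096]
tcp_rot: [-1.273, 1.095, -1.102]
ft_force: [-0.9, 0.2, 3.8]
finger_gap: 0.297
```

View pics/w15.png

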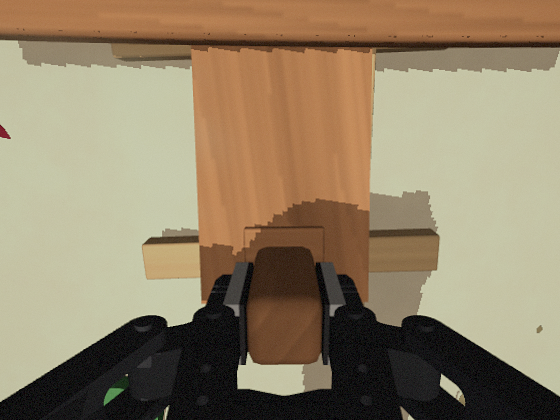

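View pics/s15z.png

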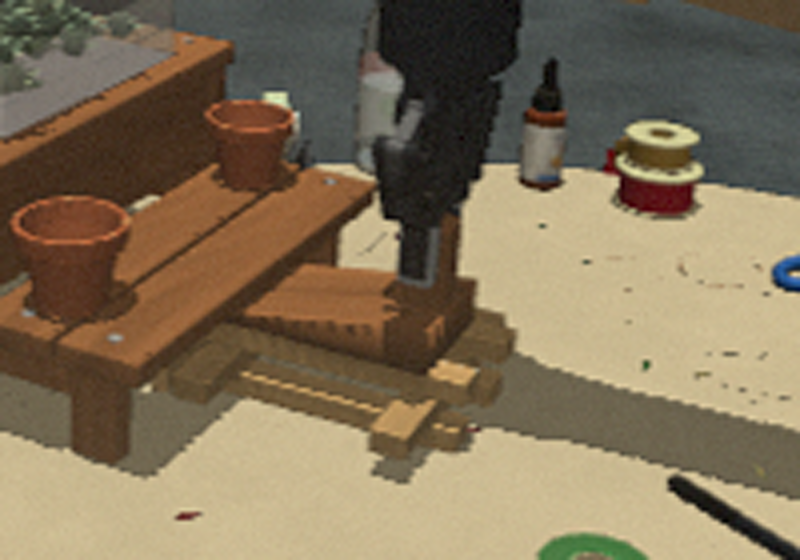

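```bash
python3 -m crank '[{"slide":[0,0,0.005],"rot":[0,0,0],"gripper":0.01},{"slide":[0,0,0.009],"rot":[0,0,0],"gripper":0.01},{"slide":[0,0,0.013],"rot":[0,0,0],"gripper":0.01},{"slide":[0,0,0.017],"rot":[0,0,0],"gripper":0.01},{"slide":[0,0,0.021],"rot":[0,0,0],"gripper":0.01},{"slide":[0,0,0.025],"rot":[0,0,0],"gripper":0.01},{"slide":[0,0,0.028],"rot":[0,0,0],"gripper":0.01},{"slide":[0,0,0.031],"rot":[0,0,0],"gripper":0.01},{"slide":[0,0,0.033],"rot":[0,0,0],"gripper":0.01},{"slide":[0,0,0.033],"rot":[0,0,0],"gripper":0.01}]'
python3 - <<'E'
from h import *
p=snapshot('scene'); save(p,'s16')
cv2.imwrite('pics/s16z.png',cv2.resize(cv2.imread('pics/s16.png')[160:300,160:360],None,fx=4,fy=4,interpolation=cv2.INTER_CUBIC))
print([(t,spot_point(p,t)[:1]) for t in ('foot_left','foot_right')])
p=snapshot('top'); save(p,'t16')
cv2.imwrite('pics/t16z.png',cv2.resize(cv2.imread('pics/t16.png')[190:290,235:365],None,fx=6,fy=6,interpolation=cv2.INTER_CUBIC))
E
```

```text
clock: 21.88
eef_pos: [0.5489, -0.0623, 0.0958]
tcp_rot: [-1.287, 1.109, -1.096]
ft_force: [-17.9, -2.1, 23.2]
finger_gap: 0.297
[('foot_left', [{'point': [244.7, 272.9], 'p': 0.92}]), ('foot_right', [{'point': [299.8, 232.8], 'p': 0.83}])]
```

View pics/s16z.png

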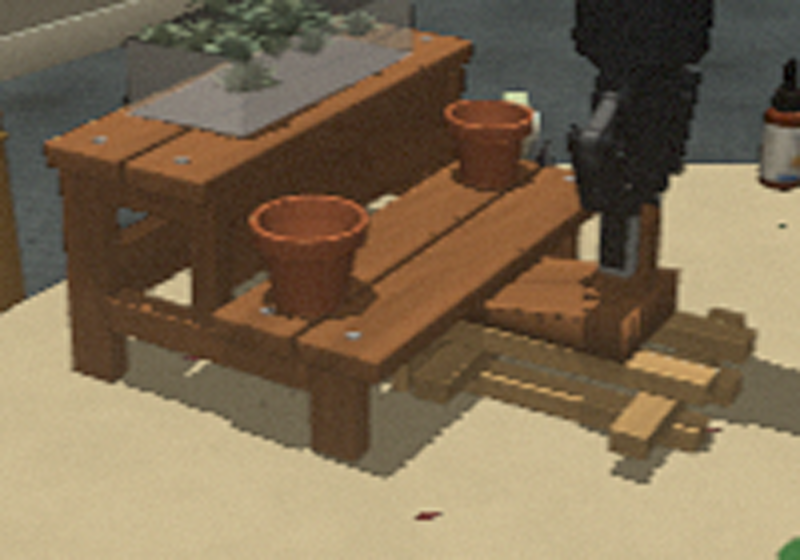

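View pics/t16z.png

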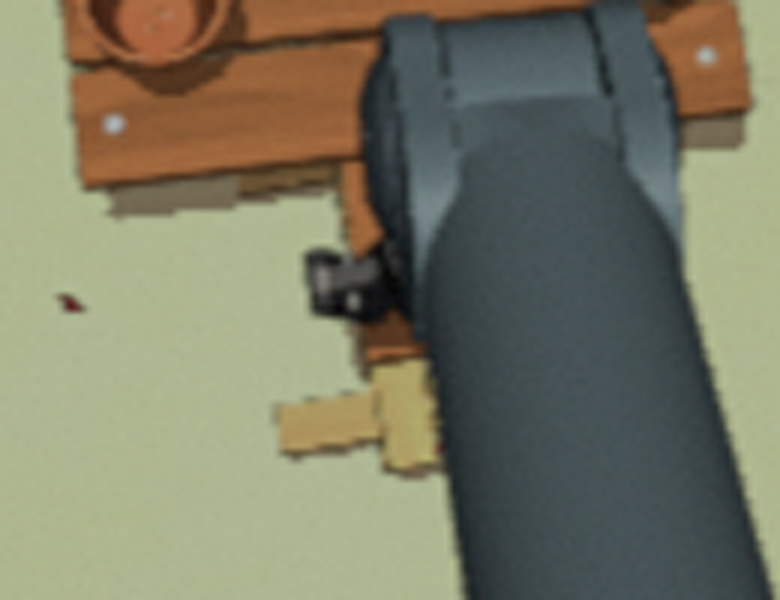

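Run:
```python
from h import *
st=r.state(); M=R.from_rotvec(st['tcp_rot']).as_matrix(); print(M.round(4)); print(st['ft_force'],st['ft_torque'],st['eef_pos'],st['clock'])
p=snapshot('wrist'); save(p,'w16')
```

```text
[[ 0.146  -0.0134  0.9892]
 [-0.9893 -0.0034  0.146 ]
 [ 0.0015 -0.9999 -0.0138]]
[-18.88208974  -2.31054109  22.8593712 ] [-0.17270874  3.27112788 -0.02456075] [ 0.54885531 -0.06230609  0.09586602] 22.075
```

View pics/w16.png

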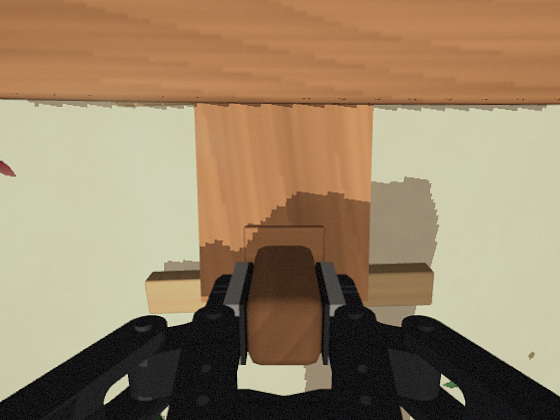

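```bash
python3 -m crank '[{"slide":[0,-0.002,0],"rot":[0.006,0,0],"gripper":0.01},{"slide":[0,-0.004,0],"rot":[0.012,0,0],"gripper":0.01},{"slide":[0,-0.004,0],"rot":[0.012,0,0],"gripper":0.01}]'
```

```text
clock: 22.5
eef_pos: [0.5492, -0.0621, 0.096]
tcp_rot: [-1.275, 1.1, -1.1]
ft_force: [-6.7, -2.2, -0.5]
finger_gap: 0.299
```

```bash
python3 -m crank '[{"slide":[0,0,0.003],"rot":[0,0,0],"gripper":0.01},{"slide":[0,0,0.006],"rot":[0.002,0,0],"gripper":0.01},{"slide":[0,0,0.009],"rot":[0.003,0,0],"gripper":0.01},{"slide":[0,0,0.012],"rot":[0.003,0,0],"gripper":0.01},{"slide":[0,0,0.012],"rot":[0.003,0,0],"gripper":0.01}]'
python3 -c "
from h import *
st=r.state();print(R.from_rotvec(st['tcp_rot']).as_matrix()[:,2],st['ft_torque'])"
```

```text
clock: 23.12
eef_pos: [0.5608, -0.0598, 0.096]
tcp_rot: [-1.274, 1.099, -1.101]
ft_force: [-8.5, -2.5, 0.0]
finger_gap: 0.3
[0.98914572 0.14692433 0.00199819] [-0.51638003  2.05098111 -0.0772957 ]
```

```bash
python3 -m crank '[{"slide":[0,0,0.003],"rot":[0,0,0],"gripper":0.01},{"slide":[0,0,0.006],"rot":[0.001,0,0],"gripper":0.01},{"slide":[0,0,0.009],"rot":[0.002,0,0],"gripper":0.01},{"slide":[0,0,0.010],"rot":[0.002,0,0],"gripper":0.01},{"slide":[0,0,0.010],"rot":[0.002,0,0],"gripper":0.01}]'
python3 - <<'E'
from h import *
p=snapshot('scene'); save(p,'s17')
print([(t,spot_point(p,t)[:1]) for t in ('foot_left','foot_right','front_edge')])
a=cv2.imread('pics/s17.png')
b=np.vstack([np.hstack([cv2.resize(cv2.imread('pics/%s.png'%n)[225:285,215:275],None,fx=6,fy=6,interpolation=cv2.INTER_CUBIC) for n in ('scene0','s17')])])
cv2.imwrite('pics/c17.png',b)
cv2.imwrite('pics/s17z.png',cv2.resize(a[160:300,160:360],None,fx=4,fy=4,interpolation=cv2.INTER_CUBIC))
g0=cv2.imread('pics/scene0.png',0);g1=cv2.imread('pics/s17.png',0)
pts=cv2.goodFeaturesToTrack(g0,60,.02,4,mask=(lambda m:(cv2.rectangle(m,(172,165),(285,275),255,-1),m)[1])(np.zeros_like(g0)))
q,s,e=cv2.calcOpticalFlowPyrLK(g0,g1,pts,None,winSize=(11,11))
for u,v,k in zip(pts[:,0],q[:,0],s[:,0]):
    if k: print(u.astype(int),(v-u).round(1),end='; ')
E
```

```text
clock: 23.75
eef_pos: [0.5702, -0.0583, 0.096]
tcp_rot: [-1.273, 1.098, -1.101]
ft_force: [-9.0, -2.3, 0.4]
finger_gap: 0.299
[('foot_left', [{'point': [245.3, 271.1], 'p': 0.81}]), ('foot_right', [{'point': [297.6, 231.3], 'p': 0.72}]), ('front_edge', [{'point': [287.1, 224.6], 'p': 0.64}])]
[206 228] [-0.7 -0. ]; [206 235] [-0.6 -0.5]; [197 233] [-0.  -0.5]; [175 231] [-0.3  0.1]; [256 257] [-0.6 -0.9]; [178 252] [ 0.1 -0.1]; [253 211] [-1.2 -0.7]; [211 251] [-0.6 -0.8]; [281 253] [4.6 1.5]; [212 172] [-1.7 -0.7]; [236 271] [ 0.1 -0.5]; [258 209] [-1.5 -0.5]; [274 201] [-0.6 -1.1]; [251 216] [-1.2 -1.3]; [207 253] [-0.7 -0.8]; [192 244] [-0.4 -0.7]; [235 245] [-0.6 -1.8]; [249 229] [-1.  -1.3]; [219 167] [-1.7 -0.9]; [226 236] [-0.9 -1.6]; [243 165] [-1.5 -0.7]; [226 171] [-1.6 -1.1]; [214 239] [-0.8 -1.2]; [192 201] [-1.4 -0.7]; [285 250] [26.8 -4.9]; [283 209] [19.7 39.8]; [222 175] [-1.7 -1.2]; [204 165] [-1.2 -0.4]; [212 166] [-1.7 -0.7]; [277 173] [-0.9 -1.1]; [272 188] [-1.  -1.3]; [249 244] [-1.  -2.1]; [190 255] [-0.2 -0.2]; [235 241] [-0.5 -1.8]; [254 232] [-1.2 -1.4]; [197 237] [-0.  -0.5]; [225 215] [-1.  -1.5]; [275 264] [-0.2 -0.3]; [225 181] [-1.6 -1.2]; [239 173] [-1.5 -1.2]; [188 234] [-0.7 -0.5]; [252 167] [-1.5 -1. ]; [218 266] [-0.3 -0.2]; [221 195] [-1.1 -1.2]; [275 184] [-1.1 -1.2]; [236 166] [-1.8 -0.7]; [266 272] [-0.9 -0.1]; [225 228] [-0.9 -1.4]; [218 177] [-1.6 -0.9]; [229 239] [-0.8 -1.6]; [229 166] [-1.6 -0.7]; [246 168] [-1.6 -0.7]; [281 259] [-0.3 -0.2]; [217 235] [-0.7 -1.3]; [206 200] [-1.3 -1. ]; [173 195] [-1.4 -0.4]; [218 182] [-0.9 -1. ]; [234 170] [-1.5 -1. ]; [242 170] [-1.7 -1. ]; [192 185] [-4.5  1.1];
```

View pics/s17z.png

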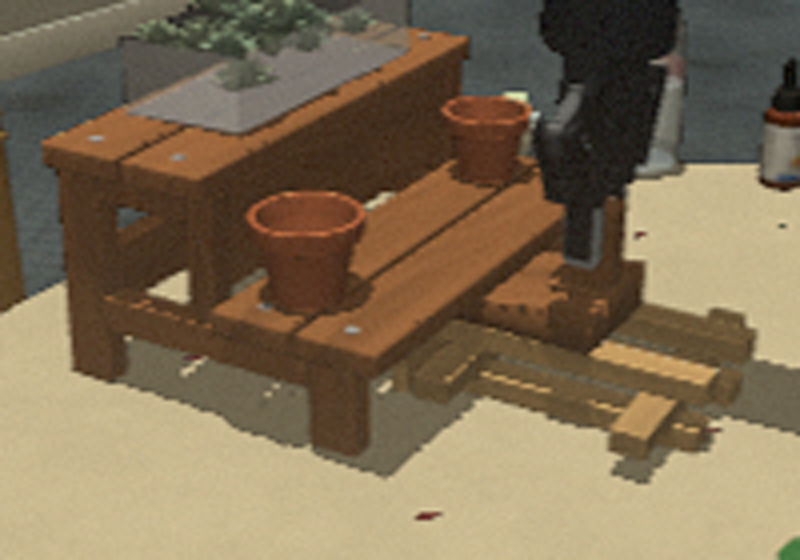

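View pics/c17.png

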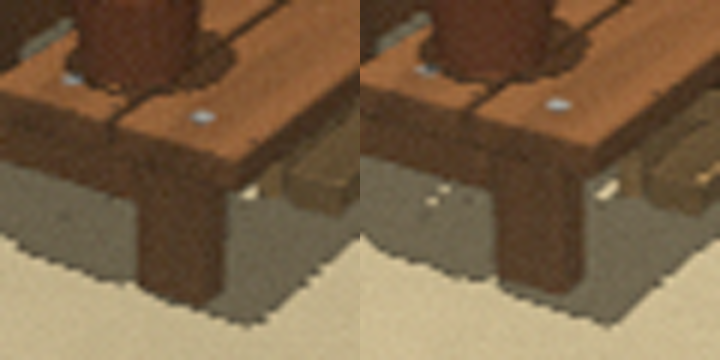

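```bash
cat > lift.py <<'E'
from h import *
from scipy.optimize import least_squares
def run(name,prev='scene0'):
    p=snapshot('scene'); save(p,name)
    g0=cv2.imread('pics/scene0.png',0);g1=cv2.imread('pics/%s.png'%name,0)
    # known stand surfaces: front tier top z=.073, upper tier z=.150
    L=[]
    y=np.radians(7.7);u=np.array([np.cos(y),np.sin(y),0]);v=np.array([-u[1],u[0],0]);e=np.array([.6192,-.0456,0]);o=e+.110*u
    m=np.zeros_like(g0); ms={}
    for z,x0,x1 in ((.073,-.108,-.03),(.150,.01,.108)):
        poly=np.array([proj(p,o+a*u+b*v+[0,0,z]) for a,b in ((x0,-.06),(x1,-.06),(x1,.148),(x0,.148))]).astype(np.int32)
        m=np.zeros_like(g0); cv2.fillPoly(m,[poly],255)
        pts=cv2.goodFeaturesToTrack(g0,40,.02,3,mask=m)
        q,s,er=cv2.calcOpticalFlowPyrLK(g0,g1,pts,None,winSize=(13,13))
        for a,b,k in zip(pts[:,0],q[:,0],s[:,0]):
            X=atz(p,a,z); xs=(X-o)@u
            if k and np.linalg.norm(b-a)<8: L.append((X,a,b))
    print(len(L))
    piv=o+.095*u
    def mv(X,dx,dy,t,w):
        rel=X-piv; Rm=R.from_rotvec(-t*-v*-1*-1 if False else v*t).as_matrix()@R.from_rotvec([0,0,w]).as_matrix()
        return piv+Rm@rel+dx*u+dy*v
    def res(k): return np.concatenate([proj(p,mv(X,*k))-proj(p,X)-(b-a) for X,a,b in L])
    s=least_squares(res,[0,0,0,0],loss='soft_l1',f_scale=.3,x_scale=[.001,.001,.01,.01])
    J=np.linalg.inv(s.jac.T@s.jac)**.5 if 0 else np.sqrt(np.diag(np.linalg.inv(s.jac.T@s.jac)))*.3
    print('dx,dy,tilt,yaw',s.x,'sd',J,'foot lift',abs(s.x[2])*.17, 'rms',np.median(np.abs(res(s.x))), 'tilt sign up' , mv(o-.11*u,0,0,s.x[2],0)[2])
if __name__=='__main__':
    import sys; run(sys.argv[1])
E
python3 lift.py s18
```

```text
53
dx,dy,tilt,yaw [ 0.00254275 -0.00076355  0.01826279  0.00505818] sd [0.00075248 0.00044403 0.00270076 0.00194008] foot lift 0.0031046746815956866 rms 0.1905705705553089 tilt sign up 0.003743664298264329
```

```bash
python3 -m crank '[{"slide":[0,0,0.003],"rot":[0,0,0],"gripper":0.01},{"slide":[0,0,0.006],"rot":[0.001,0,0],"gripper":0.01},{"slide":[0,0,0.009],"rot":[0.002,0,0],"gripper":0.01},{"slide":[0,0,0.012],"rot":[0.002,0,0],"gripper":0.01},{"slide":[0,0,0.013],"rot":[0.002,0,0],"gripper":0.01},{"slide":[0,0,0.013],"rot":[0.002,0,0],"gripper":0.01}]'
python3 lift.py s19
python3 - <<'E'
from h import *
st=r.state();print(R.from_rotvec(st['tcp_rot']).as_matrix()[:,2],st['ft_torque'])
p=snapshot('wrist'); save(p,'w19'); p=snapshot('top'); save(p,'t19')
cv2.imwrite('pics/t19z.png',cv2.resize(cv2.imread('pics/t19.png')[110:290,230:370],None,fx=3.3,fy=3.3,interpolation=cv2.INTER_CUBIC))
b=np.hstack([cv2.resize(cv2.imread('pics/%s.png'%n)[225:285,215:275],None,fx=6,fy=6,interpolation=cv2.INTER_CUBIC) for n in ('scene0','s19')])
cv2.imwrite('pics/c19.png',b)
E
```

```text
clock: 24.75
eef_pos: [0.583, -0.0565, 0.096]
tcp_rot: [-1.272, 1.097, -1.102]
ft_force: [-7.7, -1.2, -0.2]
finger_gap: 0.295
55
dx,dy,tilt,yaw [ 0.00318749 -0.00145025  0.02510804  0.0061674 ] sd [0.00080437 0.00047124 0.0027558  0.00206582] foot lift 0.0042683675869376195 rms 0.2318365403735072 tilt sign up 0.005146608360267989
[0.98913689 0.14693013 0.00444496] [-0.4931209   2.23872986 -0.12274987]
```

View pics/w19.png

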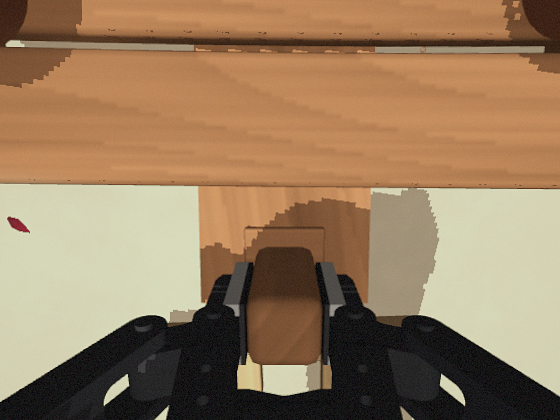

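View pics/t19z.png

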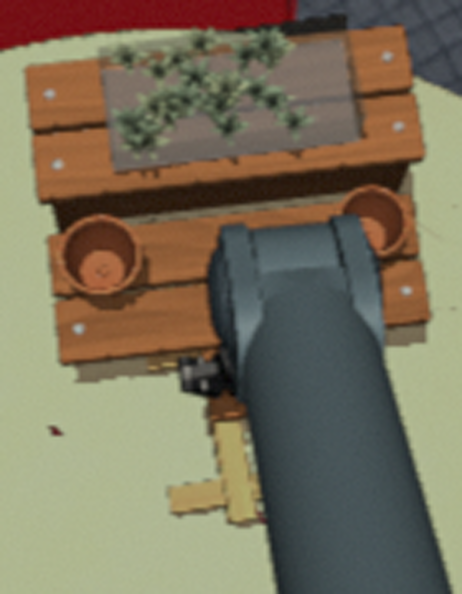

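View pics/c19.png

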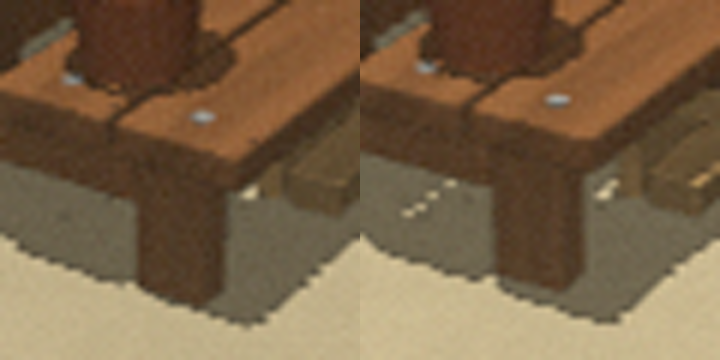

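View pics/s19.png

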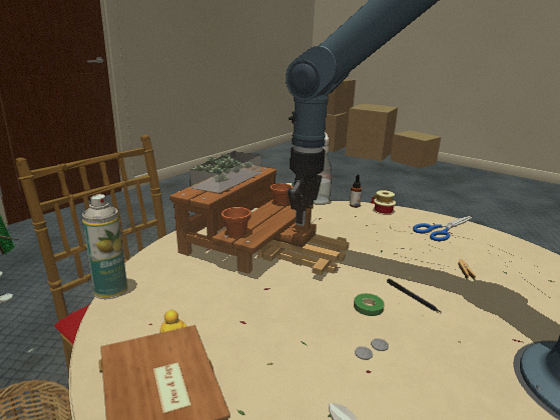

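Run:
```python
from h import *
s=r.state(); print(s['clock'],s['eef_pos'],s['ft_force'],s['finger_gap'])
p=snapshot('scene')
for t in ('foot_left','foot_right','duck'): print(t,[(np.round(q['point'],1),round(q['p'],2)) for q in spot_point(p,t)[:1]])
s=r.state(); print(s['clock'],s['eef_pos'],s['ft_force'],np.abs(s['joint_velocities']).max())
print(r.hand_in())
```

```text
24.9 [ 0.58298002 -0.05647402  0.09599638] [-7.67575503 -1.4416913  -0.16157425] 0.2979167838815739
foot_left [(array([244.9, 266.9]), 0.88)]
foot_right []
duck [(array([173.8, 336.2]), 0.88)]
25.1 [ 0.58296635 -0.05647629  0.09596275] [-8.61169639 -1.79159557  0.28586838] 0.0012153201992136271
the job is handed in; nothing more can be done
None
```

I laid both loose slats along the packing as its third layer, over the bottom pair. Then I set the wedge on them, pushed it thin end first under the front board, and handed in at about 25 s still gripping it. No verdict was reported.

**Slats:** in the last clear wrist picture both lay straight, about 30 mm either side of the packing's centre. I did not see them fully after the push, because the arm hid them.

**Feet:** the two estimates of the lift disagree, but both fall within 3–8 mm:
- From how far the wedge went in (thin end about 94 mm past the edge): about 5.7 mm.
- From comparing the pictures before and after: 4.3 ± 0.5 mm.

The left foot can be seen clear of the table. The right foot was hidden by the gripper and the detector did not find it in the last picture. Its height rests on the wedge lying flat and nearly square to the stand.

**Stand and what is on it:** the stand moved about 3 mm, and the tray and both pots were still upright.

**Duck:** it looked to be standing where it was. Its detected point shifted by a few pixels, about the detector's own error, and nothing went near it.

**Final state:** the arm was still, pushing with about 8 N and with almost no vertical force. During the push the hand briefly pressed down with about 23 N and pushed with 18 N. I eased that by raising and levelling the tool.

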